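Close the pick-up carton and scan its label

TASK

Close the carton with the repaired phone for collection: fold both end flaps down flat first, then shut the lid over them. Then draw the scanner up out of its cradle, tip it over so that it looks steeply down (at least 50 degrees below level) with its line of sight on the square code of the lid's label, the window some 5 to 15 cm from the code, and finish still holding it there, raised and steady, clear of the carton, the cradle and the bench. Leave everything else on the bench where it is.

Things in the scene. Friction and masses are not known exactly. Their poses are not given: they have to be found in the camera images.
- carton: Open cardboard carton with a phone in it, fixed to the bench. Origin: centre of its underside; x across it (106 mm, away from the robot at yaw 0), y along it (176), z up. Walls 62 mm high, board 3 mm; contents end 41 mm up. Stiff creases (0.03 N m): a flap stays where it is left; push its outer face over and down until it stops.
- flap_left (a joint): Angle (rad) of the end flap creased along the carton's y = +88 mm, z = 62 mm edge; 94 mm wide, 52 mm from crease to free edge. 0 = folded flat over the carton (outer face 65 mm above the bench), 1.57 = upright, more = leaning outwards; stops at 0 and 2.4.
- flap_right (a joint): The same for the end flap creased along the carton's y = -88 mm edge.
- lid (a joint): Angle (rad) of the lid creased along the carton's far edge (its x = +53 mm, z = 65 mm); 174 mm wide, 106 mm from crease to free edge, where an 18 mm tuck lip is turned in. 0 = shut (outer face 68 mm above the bench), 1.57 = upright, more = leaning back away from the robot; stops at 0 and 2.4.
- label (a point): Centre of the square black code in the middle of the white 90 x 60 mm label on the lid's outer face, 53 mm from the crease. Its z axis points out of the lid's outer face (straight up when the lid is shut).
- scanner: Cordless pistol-grip scanner, 180 g, 160 mm tall, upright in the cradle. Origin: centre of the handle's underside; z up along the handle; it looks to its own -x. Black handle 34 (x) x 30 (y) x 100 mm, orange trigger in front; grey head 90 long x 62 wide (y) x 46 high with flat parallel sides, looking 15 degrees below level; black nose 66 wide.
- window (a point): Centre of the scanner's red reading window at the front of the nose. Its x axis is the line of sight, pointing out of the window; its z axis is the head's upward direction.
- head (a point): Centre of the scanner's head, 122 mm above and 12 mm in front (-x) of the scanner's origin, midway between its flat sides (31 mm off along y) and 53 mm behind the window. The place to grip, across the width.
- cradle: Black and grey desk cradle fixed to the bench, base 100 x 84 x 14 mm, with a grey upright socket 47 x 41 mm outside, 1.5 mm clearance round the handle, its rim 64 mm and its floor 14 mm above the bench. The handle draws straight up and is out after 50 mm. Origin: centre of its underside.
- spray_can: Bystander, to be left alone: yellow aerosol can, 62 dia x 185 mm high, standing. Origin: centre of its underside.
- cleaner_bottle: Bystander, to be left alone: blue cleaner bottle with white spray head, 52 x 86 x 200 mm high, standing. Origin: centre of its underside.
- tape_roll: Bystander, to be left alone: roll of clear packing tape, 96 dia x 48 mm high, lying flat. Origin: centre of its underside.
- flux_jar: Bystander, to be left alone: small amber jar with white cap, 44 dia x 42 mm high. Origin: centre of its underside.
- phone: Bystander, to be left alone: black phone, 146 x 71 x 8 mm, lying on the blue mat. Origin: centre of its underside.
- screwdriver: Bystander, to be left alone: red screwdriver, about 150 mm long, lying on the blue mat. Origin: centre of its underside (its middle along x, handle to -x).
- screw_tray: Bystander, to be left alone: shallow grey compartment tray, 90 x 130 x 22 mm high. Origin: centre of its underside.
Not all that is in view belongs to the job. What is shaped like the carton but pink or turquoise is not meant.

How it is judged:
By the outcome, as a careful person would: the job done as asked, in the order asked, and still so for the second after the job is handed in, while the arm keeps its last pose, push and grip.
It also fails if it takes over 69 s, if anything falls off the work surface, if the arm or the gripper's body presses on something with over 40 N, if the wrist force passes 120 N, or if a joint passes its speed limit or range.

ROBOT

A 6-joint arm with a two-finger parallel gripper is mounted at the origin on the work surface. World frame = base frame: x ahead of the robot, y to its left, z up, the work surface at z = 0. Lengths are in m, angles in rad, forces in N, time in s.
With the tool pointing down it reaches from about 0.325 to 0.775 m from the base axis. Payload 5.5 kg.
Tool frame: the origin (TCP) lies midway between the tips of the shut fingers; the grasp point (between the pads) lies r.grip_point_offset behind it (r.grip_point_offset is the distance from the TCP to the grasp point, in m); z points along the fingers, y is the line along which they close (so a half turn about z gives the same grasp; the last joint's range is limited). The gripper opens to 88 mm and grips with 3 to 60 N. Pads are 20 mm wide; open, the fingers measure 115 mm over their backs; the gripper's body (75 mm by 178 mm) begins 61 mm behind the grasp point.
Start: joints at [1.292, 0.091, 1.231, -0, 1.82, -0.057], TCP at [0.132, 0.585, 0.195] pointing down, gripper open.
Joint ranges: [-2.87, 2.87], [-0.86, 2.18], [0.17, 2.46], [-1.51, 4.65], [0.06, 2.69], [-2.65, 2.65]. Speed limits (rad/s): [2.57, 2.57, 3.01, 3.14, 3.14, 3.14].

INTERFACE

Orientations are given as a rotation vector (axis times angle).
In Python, from workcell import r gives the robot as it stands. The module is installed in compiled form; this text tells all that it offers.
- The arm moves only by the tool send_rows, never from a script. Its argument "series" is a list that holds one entry, the list of rows, each a list of 7 numbers: the shift along the world's x, y, z in m, then the turn, a rotation vector about the world's x, y, z in degrees, then the opening, from -1 (shut) to 1 (fully open). A call has 1 to 12 rows; each row shifts and turns the commanded pose from where the row before left it; what a row does not reach is not made up. A row lasts 1/10 s, in which the tool goes at most 50 mm and 8.59 degrees, less where a joint would pass 70% of its speed; a pose out of reach is approached as far as the arm can. A call is refused whole if a number of a shift passes 0.05 or a number of a turn 8.59, either way. A call with a gripper value outside its range is refused whole. The fingers move at their own pace and stop on an object; "squeeze" is the grip in N (left out, the last holds). Time passes only in rows, so rows that do not move let the fingers close. It gives the time, the measured TCP pose, the force, the opening and the grip force at its end, in the units of the state.
- r.read_state(): the state, without advancing time (a new reading comes with each control period).
- r.read_camera(name): name is "scene" or "top"; returns the picture (384x512x3 uint8, blue, green, red); there is no depth.
- r.camera_model(name): a dict with "intrinsics" (3x3 intrinsics, pixels), "distortion" ([k1, k2, p1, p2, k3] as OpenCV has them; the pictures are not rectified), "world_from_camera" (4x4, takes a point from camera to world coordinates). Camera axes: x right, y up, looking along -z (the intrinsics and any distortion apply to the point x, -y, -z); pixel columns grow to the right and rows downward; lengths in m; the calibration is good to about 2 mm. A picture is of the moment at which its call begins. camera_model takes no time and is no camera call.
- r.close_job(): hands the job in; it is judged then, once.
The state is a dict: "time": time; "joint_positions": joint angles; "dq": joint speeds; "joint_torque": joint torques, N m; "eef_pos": TCP position; "tcp_rot": TCP orientation; "wrist_force": force on the tool from outside, world axes, zero at the start; "wrist_torque": the same for the moment, N m; "finger_gap": finger opening in m; "finger_force": force on a finger pad.
Only numpy, scipy, OpenCV 4.12 (cv2) and the standard library are available. Lean on these libraries where they do the work, as an engineer would, in place of code of your own. Each camera call takes 0.05 s, during which the arm holds its last target. There are 200 camera calls.

## Working session

There is one attempt and no reset: what is moved stays moved. The work goes in short steps, Python scripts to look and compute and a tool call to move; the robot and the scene stay as the last step left them, time stands still between calls to the robot, and variables do not carry over. Pictures are saved under pics/ and viewed, at most 10 in all, crops included, and the job is handed in when it is done.

Besides the shell and the picture viewer there is one more tool, called after "Request:" by a JSON object that holds its "fn" and its "kwargs", one argument or row to a line. send_rows: Moves the arm, as the interface text tells. Its arguments: {"type":"object","properties":{"series":{"type":"array","items":{"type":"array","items":{"type":"array","items":{"type":"number"}}}},"squeeze":{"type":"number"}},"required":["series"]}

```bash
mkdir -p pics
cat > h.py <<'E'
import numpy as np, cv2
from workcell import r
def snap(name,fn):
    im=r.read_camera(name); cv2.imwrite('pics/'+fn,im); return im
def proj(name,P):
    m=r.camera_model(name); T=np.linalg.inv(np.array(m['world_from_camera']))
    P=np.atleast_2d(P).astype(float); c=P@T[:3,:3].T+T[:3,3]; c=c*[1,-1,-1]
    return cv2.projectPoints(c,np.zeros(3),np.zeros(3),np.array(m['intrinsics'],float),np.array(m['distortion'],float))[0][:,0]
def unproj(name,px,z):
    m=r.camera_model(name); T=np.array(m['world_from_camera'])
    u=cv2.undistortPoints(np.array(px,float).reshape(-1,1,2),np.array(m['intrinsics'],float),np.array(m['distortion'],float))[:,0]
    d=np.c_[u[:,0],-u[:,1],-np.ones(len(u))]@T[:3,:3].T
    o=T[:3,3]; z=np.broadcast_to(z,len(u)); return o+d*((z-o[2])/d[:,2])[:,None]
E
python3 - <<'E'
from h import *
a=snap('scene','s0.png');b=snap('top','t0.png')
cv2.imwrite('pics/s0b.png',cv2.resize(a,(800,600),interpolation=2));cv2.imwrite('pics/t0b.png',cv2.resize(b,(800,600),interpolation=2))
for n in('scene','top'):
    m=r.camera_model(n);print(n,np.round(m['world_from_camera'],3).tolist(),np.round(m['intrinsics'],1).tolist())
print(r.grip_point_offset,r.read_state())
E
```

```text
scene [[-0.131, -0.844, 0.52, 1.275], [0.991, -0.113, 0.066, 0.069], [0.003, 0.524, 0.852, 1.374], [0.0, 0.0, 0.0, 1.0]] [[449.3, 0.0, 259.8], [0.0, 449.3, 195.6], [0.0, 0.0, 1.0]]
top [[0.017, 0.993, -0.12, 0.402], [-1.0, 0.016, -0.011, -0.019], [-0.009, 0.12, 0.993, 1.21], [0.0, 0.0, 0.0, 1.0]] [[373.4, 0.0, 255.8], [0.0, 373.4, 187.8], [0.0, 0.0, 1.0]]
0.0187 {'time': 0.1, 'joint_positions': array([ 1.29228790e+00,  9.17810765e-02,  1.23173100e+00, -1.05280082e-05,
        1.81982468e+00, -5.66972309e-02]), 'dq': array([ 6.37446051e-06, -2.72385294e-03, -1.03368755e-03,  1.53356779e-03,
        1.65255230e-04,  2.06869890e-03]), 'joint_torque': array([ 2.28632583e-03, -4.47857380e+01, -4.07570994e+01,  7.00063538e-02,
        2.84907996e-02, -9.26860253e-05]), 'eef_pos': array([0.13191558, 0.58499743, 0.19434096]), 'tcp_rot': array([-3.47679201e-01, -3.12201081e+00,  2.70368096e-03]), 'wrist_force': array([ 0.76261871, -0.2339664 ,  0.09556926]), 'wrist_torque': array([0.00752623, 0.00447405, 0.08671264]), 'finger_force': 0.0, 'finger_gap': 0.08765253488550541}
```

View pics/s0b.png

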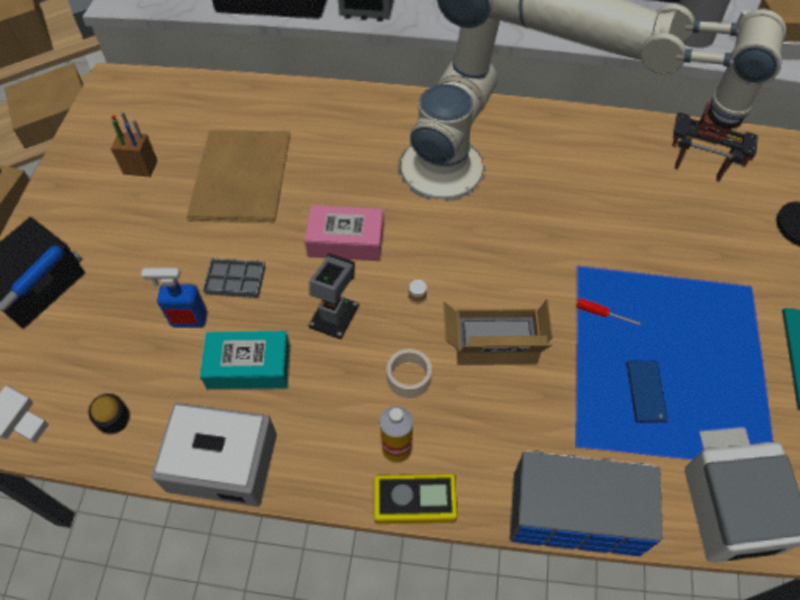

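View pics/t0b.png

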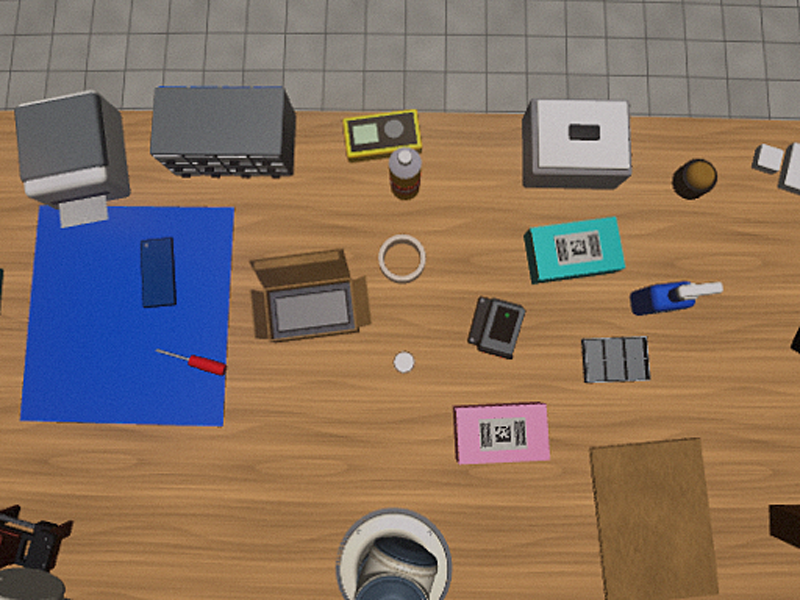

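The brown open carton is at scene (500,330) and top (310,305) in the 800x600 views. The pink carton at top (502,433) and the turquoise one at (575,250) are closed decoys. The scanner in its cradle is at scene (333,293) and top (497,325). I'll confirm with enlarged crops.

Run:
```python
from h import *
a=cv2.imread('pics/s0.png');b=cv2.imread('pics/t0.png')
# crops 80x60 -> 400x300 each (x5)
def c(im,x,y): return cv2.resize(im[y:y+60,x:x+80],(400,300),interpolation=cv2.INTER_CUBIC)
cv2.imwrite('pics/c0.png',np.vstack([np.hstack([c(b,158,158),c(a,280,185)]),np.hstack([c(b,280,178),c(a,175,160)])]))
```

```text
(no output)
```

View pics/c0.png

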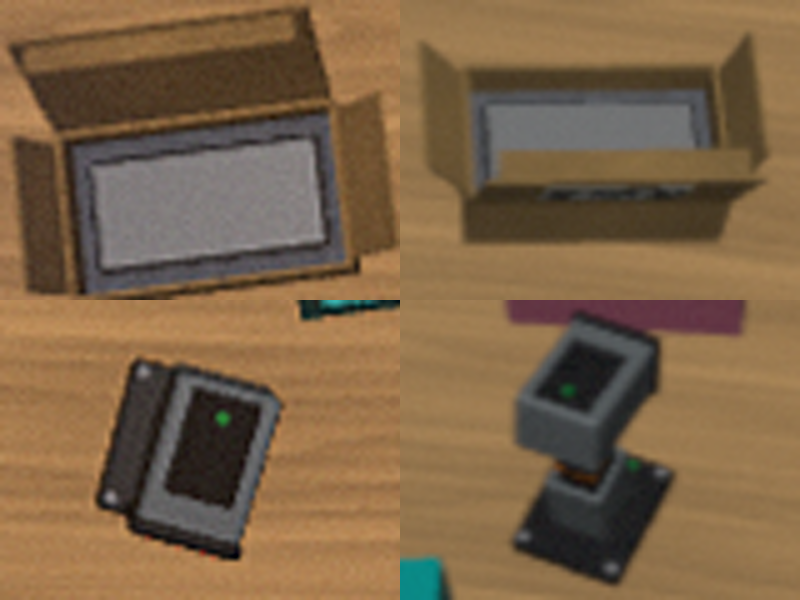

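The top-left crop shows the brown carton, lid up and both flaps out. The bottom crops show the scanner: its nose is at crop (185,540), pointing toward the robot. Next I fit the poses.

```bash
cat > fit.py <<'E'
from h import *
from scipy.optimize import least_squares
from scipy.spatial.transform import Rotation as R
def Rz(a): return R.from_euler('z',a).as_matrix()
def flap(s,x,a): return [x,s*(.088-.052*np.cos(a)),.062+.052*np.sin(a)]  # outer crease frame, folds inward
def lid(y,a): return [.053-.106*np.cos(a),y,.065+.106*np.sin(a)]
def cpts(p):
    x,y,w,l,rr,d=p
    # order: rim FL FR NR NL ; left flap far near ; right flap far near ; lid L R
    q=[[.053,.088,.062],[.053,-.088,.062],[-.053,-.088,.062],[-.053,.088,.062],flap(1,.047,l),flap(1,-.047,l),flap(-1,.047,rr),flap(-1,-.047,rr),lid(.087,d),lid(-.087,d),[.053,.088,0],[.053,-.088,0]]
    return np.array(q)@Rz(w).T+[x,y,0]
if __name__=='__main__':
    N=np.nan
    T=np.array([[62,138],[332,100],[358,268],[78,293],[12,138],[30,291],[380,92],[392,245],[12,45],[310,8],[N,N],[N,N]])/5+158
    S=np.array([[N,N],[N,N],[68,68],[320,66],[367,158],[350,35],[25,160],[18,40],[368,182],[65,182],[320,240],[67,240]])/5+[280,185]
    def res(p):
        P=cpts(p); return np.nan_to_num(np.r_[proj('top',P)-T,proj('scene',P)-S].ravel())
    s=least_squares(res,[.45,.12,0.1,1.9,1.9,1.7],loss='soft_l1'); print(np.round(s.x,4)); print(np.round(res(s.x).reshape(-1,2),1).tolist())
    # scanner
    def hp(p):
        x,y,w=p
        M=R.from_euler('y',-15,degrees=True).as_matrix() # local -x tilts down
        H=np.array([[.045,.031,.023],[.045,-.031,.023],[-.053,-.033,.02],[-.053,.033,.02],[.045,.031,-.023],[.045,-.031,-.023]])
        assert (M@[-1,0,0])[2]<0
        q=H@M.T+[-.012,0,.136]
        return q@Rz(w).T+[x,y,0]
    T2=np.array([[180,65],[282,102],[240,258],[130,225],[N,N],[N,N]])/5+[280,178]
    S2=np.array([[215,115],[115,100],[173,18],[258,42],[208,160],[115,145]])/5+[175,160]
    def r2(p):
        P=hp(p); return np.nan_to_num(np.r_[proj('top',P)-T2,proj('scene',P)-S2].ravel())
    s2=least_squares(r2,[.4,-.2,-.25],loss='soft_l1'); print(np.round(s2.x,4)); print(np.round(r2(s2.x).reshape(-1,2),1).tolist())
    print('cradle corners top', unproj('top',np.array([[135,60],[97,200]])/5+[280,178],.014).round(3).tolist(), 'scene',unproj('scene',np.array([[275,175],[115,248],[215,283]])/5+[175,160],.014).round(3).tolist())
    print('jar',unproj('top',[[403*.64,362*.64]],.042),'tape',unproj('top',[[402*.64,258*.64]],.048),'can',unproj('top',[[404*.64,157*.64]],.185),unproj('scene',[[397*.64,415*.64]],.185))
E
python3 fit.py
```

```text
[0.5075 0.1703 0.134  1.8598 2.1711 1.9506]
[[-1.7, -1.6], [0.4, -0.6], [-1.1, -0.3], [-1.8, 1.3], [-0.4, -1.2], [-1.3, -0.4], [-0.5, -0.3], [0.5, 0.3], [-1.0, -1.2], [-0.2, -0.9], [0.0, 0.0], [0.0, 0.0], [0.0, 0.0], [0.0, 0.0], [-2.0, -1.2], [-1.3, -0.9], [-0.7, -0.9], [-0.3, -0.9], [-0.4, -0.1], [0.1, -0.8], [-1.4, -0.9], [2.9, -0.8], [-1.2, 0.1], [-1.7, 0.3]]
[ 0.4877 -0.1963 -0.2101]
[[-1.9, 0.8], [-0.6, -1.7], [-0.2, 0.3], [-0.9, 1.7], [0.0, 0.0], [0.0, 0.0], [-2.8, 1.9], [-0.6, -0.5], [-0.5, -1.4], [0.6, -0.9], [-1.7, 3.2], [-0.5, 0.8]]
cradle corners top [[0.542, -0.171, 0.014], [0.452, -0.147, 0.014]] scene [[0.456, -0.142, 0.014], [0.531, -0.243, 0.014], [0.549, -0.169, 0.014]]
jar [[ 0.40596604 -0.01541435  0.042     ]] tape [[ 0.61464245 -0.00994938  0.048     ]] can [[ 0.77674922 -0.0115355   0.185     ]] [[ 0.7831154  -0.00883663  0.185     ]]
```

```bash
sed -i 's#)/5+158#)/5+158-.4#; s#)/5+\[280,185\]#)/5+[280,185]-np.array(.4)#; s#)/5+\[280,178\]#)/5+np.array([280,178])-.4#g; s#)/5+\[175,160\]#)/5+np.array([175,160])-.4#g' fit.py
cat >> fit.py <<'E'
    def r3(p):
        C=np.array([[.05,.042,.014],[-.05,.042,.014],[.05,-.042,.014]])@Rz(p[2]).T+[p[3],p[4],0]
        a=proj('top',C[:2])-(np.array([[135,60],[97,200]])/5+np.array([280,178])-.4)
        b=proj('scene',C[[1,2,0]])-(np.array([[275,175],[115,248],[215,283]])/5+np.array([175,160])-.4)
        return np.r_[r2(p[:3]),a.ravel(),b.ravel()]
    s3=least_squares(r3,[*s2.x,.5,-.2],loss='soft_l1');print(np.round(s3.x,4),np.round(r3(s3.x).reshape(-1,2),1).tolist())
E
python3 fit.py
```

```text
[0.5076 0.1704 0.1366 1.8513 2.1715 1.9475]
[[-1.4, -1.1], [0.7, -0.3], [-0.7, -0.0], [-1.4, 1.7], [0.0, -0.8], [-0.8, 0.0], [-0.2, -0.0], [0.9, 0.5], [-0.8, -0.6], [0.1, -0.5], [0.0, 0.0], [0.0, 0.0], [0.0, 0.0], [0.0, 0.0], [-1.6, -0.7], [-0.9, -0.5], [-0.3, -0.5], [-0.1, -0.5], [0.1, 0.4], [0.5, -0.3], [-0.9, -0.7], [3.4, -0.4], [-0.7, 0.5], [-1.2, 0.8]]
[ 0.4879 -0.1965 -0.2156]
[[-1.3, 1.1], [-0.1, -1.3], [0.1, 0.7], [-0.5, 1.9], [0.0, 0.0], [0.0, 0.0], [-2.6, 2.4], [-0.2, -0.1], [-0.1, -1.0], [1.0, -0.4], [-1.5, 3.6], [-0.2, 1.2]]
cradle corners top [[0.543, -0.17, 0.014], [0.453, -0.146, 0.014]] scene [[0.455, -0.144, 0.014], [0.529, -0.245, 0.014], [0.547, -0.17, 0.014]]
jar [[ 0.40596604 -0.01541435  0.042     ]] tape [[ 0.61464245 -0.00994938  0.048     ]] can [[ 0.77674922 -0.0115355   0.185     ]] [[ 0.7831154  -0.00883663  0.185     ]]
[ 0.4879 -0.1968 -0.2281  0.4901 -0.1978] [[-1.1, 1.0], [0.1, -1.1], [-0.1, 0.7], [-0.7, 1.7], [0.0, 0.0], [0.0, 0.0], [-2.8, 2.4], [-0.4, -0.3], [0.1, -1.0], [1.1, -0.2], [-1.7, 3.7], [-0.3, 1.0], [-0.5, -1.5], [-0.1, 0.6], [-0.3, -1.0], [-1.4, -0.1], [0.6, 0.3]]
```

Request:
{"fn": "send_rows", "kwargs": {
  "series": [
    [[0.035, -0.026, -0.004, 0, 0, 2, -1], [0.035, -0.026, -0.004, 0, 0, 2, -1], [0.035, -0.026, -0.004, 0, 0, 2, -1], [0.035, -0.026, -0.004, 0, 0, 2, -1], [0.035, -0.026, -0.004, 0, 0, 2, -1], [0.035, -0.026, -0.004, 0, 0, 2, -1], [0.035, -0.026, -0.004, 0, 0, 2, -1], [0.035, -0.026, -0.004, 0, 0, 2, -1], [0.035, -0.026, -0.004, 0, 0, 2, -1], [0.035, -0.026, -0.004, 0, 0, 2, -1], [0, 0, 0, 0, 0, 0.5, -1], [0, 0, 0, 0, 0, 0, -1]]
  ]
}}

```text
time: 1.3
eef_pos: [0.4821, 0.3246, 0.1545]
tcp_rot: [0.21, -3.133, 0.001]
wrist_force: [-0.6, 0.1, 0.7]
finger_gap: 0.0003
finger_force: 0.0
```

```bash
cat > pl.py <<'E'
import numpy as np
C=np.array([.5076,.1704]);c,s=np.cos(.1366),np.sin(.1366)
def W(x,y,z): return np.array([C[0]+x*c-y*s,C[1]+x*s+y*c,z])
def show(start,pts):
    p=np.array(start)
    for q in pts:
        w=W(*q); print(np.round(w-p,3).tolist()); p=p+np.round(w-p,3)
E
python3 - <<'E'
from pl import *
uw=[(-.05,.030),(-.03,.032),(-.015,.034),(0,.035),(.012,.033),(.022,.028),(.029,.020),(.033,.012),(.036,.005),(.036,.001)]
print('L');show([.4821,.3246,.1545],[(-.005,.1015-u,.062+w) for u,w in uw])
E
```

```text
L
[-0.0, -0.005, -0.062]
[0.003, -0.02, 0.002]
[0.002, -0.014, 0.002]
[0.002, -0.015, 0.001]
[0.001, -0.012, -0.003]
[0.002, -0.01, -0.005]
[0.001, -0.007, -0.007]
[0.0, -0.004, -0.008]
[0.001, -0.003, -0.007]
[-0.0, 0.0, -0.004]
```

Request:
{"fn": "send_rows", "kwargs": {
  "series": [
    [[0, -0.002, -0.031, 0, 0, 0, -1], [0, -0.003, -0.031, 0, 0, 0, -1], [0.003, -0.02, 0.002, 0, 0, 0, -1], [0.002, -0.014, 0.002, 0, 0, 0, -1], [0.002, -0.015, 0.001, 0, 0, 0, -1], [0.001, -0.012, -0.003, 0, 0, 0, -1], [0.002, -0.01, -0.005, 0, 0, 0, -1], [0.001, -0.007, -0.007, 0, 0, 0, -1], [0, -0.004, -0.008, 0, 0, 0, -1], [0.001, -0.003, -0.007, 0, 0, 0, -1], [0, 0, -0.002, 0, 0, 0, -1], [0, 0, 0, 0, 0, 0, -1]]
  ]
}}

```text
time: 2.5
eef_pos: [0.4936, 0.2354, 0.0655]
tcp_rot: [0.214, -3.133, 0.0]
wrist_force: [-1.0, 0.7, 0.5]
finger_gap: 0.0005
finger_force: 0.0
```

Request:
{"fn": "send_rows", "kwargs": {
  "series": [
    [[0, 0, -0.001, 0, 0, 0, -1], [0, 0, -0.001, 0, 0, 0, -1], [0, 0, -0.001, 0, 0, 0, -1], [0, 0, 0, 0, 0, 0, -1]]
  ]
}}

```text
time: 2.9
eef_pos: [0.494, 0.2355, 0.0633]
tcp_rot: [-0.214, 3.134, 0.0]
wrist_force: [-0.3, 0.7, -0.8]
finger_gap: 0.0005
finger_force: 0.0
```

Run:
```python
from h import *
a=snap('scene','s1.png');b=snap('top','t1.png');print(r.read_state()['wrist_force'],r.read_state()['eef_pos'])
def c(im,x,y): return cv2.resize(im[y:y+60,x:x+80],(400,300),interpolation=cv2.INTER_CUBIC)
cv2.imwrite('pics/c1.png',np.hstack([c(b,158,158),c(a,280,185)]))
```

```text
[-0.04818121  0.35066289 -0.08512582] [0.49399923 0.23539049 0.06339634]
```

View pics/c1.png

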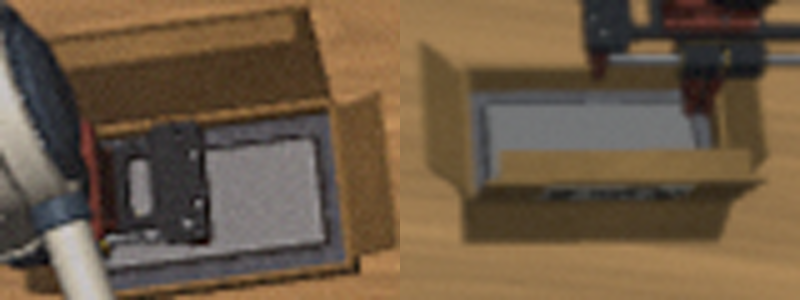

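Run:
```python
from h import *
from pl import *
a=cv2.imread('pics/s1.png');b=cv2.imread('pics/t1.png')
P=[[.494,.2355,.0633],[.494,.2355,.12],W(-.047,.1025,.112),W(.047,.1025,.112),W(-.047,.088,.062),W(.047,.088,.062),W(-.047,.036,.065),W(.047,.036,.065)]
col=[(0,0,255)]*2+[(0,255,0)]*4+[(255,0,255)]*2
def c(im,n,x,y):
    o=cv2.resize(im[y:y+75,x:x+50],(400,600),interpolation=cv2.INTER_CUBIC)
    for p,k in zip(proj(n,np.array(P)),col): cv2.circle(o,tuple(int(v) for v in ((p-[x,y])*8+4)),4,k,1)
    return o
cv2.imwrite('pics/c2.png',np.hstack([c(b,'top',155,150),c(a,'scene',315,160)]))
```

```text
(no output)
```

View pics/c2.png

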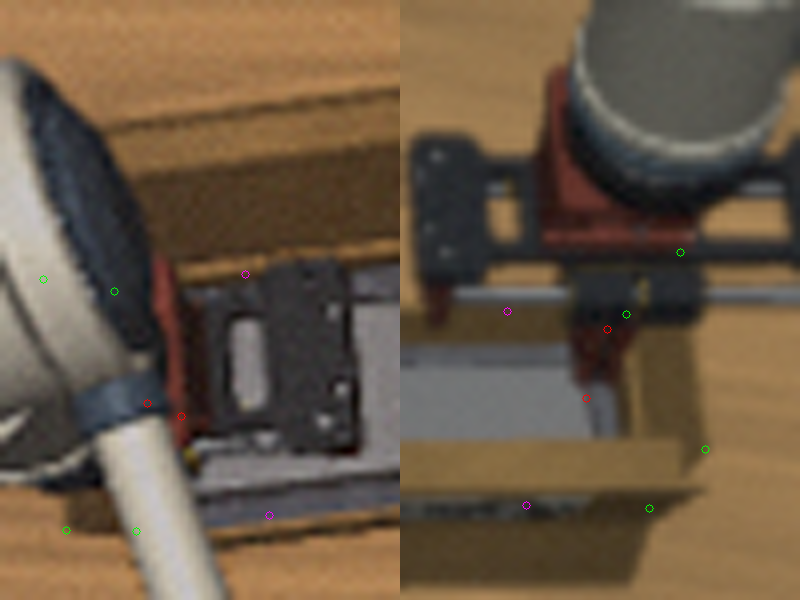

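The left flap is still leaning out, at crop (690,400), and the finger is inside the carton. I'll lift, go back outside, lower and push slowly while checking the force.

Request:
{"fn": "send_rows", "kwargs": {
  "series": [
    [[0, 0, 0.04, 0, 0, 0, -1], [0, 0, 0.04, 0, 0, 0, -1], [-0.003, 0.02, 0.02, 0, 0, 0, -1], [-0.005, 0.035, 0, 0, 0, 0, -1], [-0.005, 0.035, 0, 0, 0, 0, -1], [-0.001, 0.01, -0.02, 0, 0, 0, -1], [0, 0, -0.03, 0, 0, 0, -1], [0, 0, -0.03, 0, 0, 0, -1], [0, 0, 0, 0, 0, 0, -1], [0, 0, 0, 0, 0, 0, -1]]
  ]
}}

```text
time: 4.0
eef_pos: [0.4798, 0.3352, 0.0835]
tcp_rot: [0.213, -3.133, 0.001]
wrist_force: [-0.6, -0.1, 0.5]
finger_gap: 0.0004
finger_force: 0.0
```

Request:
{"fn": "send_rows", "kwargs": {
  "series": [
    [[0.003, -0.02, 0, 0, 0, 0, -1], [0.001, -0.01, 0, 0, 0, 0, -1], [0.001, -0.008, 0, 0, 0, 0, -1], [0.001, -0.008, 0, 0, 0, 0, -1], [0, 0, 0, 0, 0, 0, -1]]
  ]
}}

```text
time: 4.5
eef_pos: [0.4865, 0.2886, 0.0841]
tcp_rot: [-0.212, 3.133, 0.0]
wrist_force: [0.7, 0.3, 0.1]
finger_gap: 0.0005
finger_force: 0.0
```

Run:
```python
from h import *
from pl import *
b=snap('top','t2.png');a=snap('scene','s2.png');t=r.read_state()['eef_pos'];print(t)
P=[t]
def c(im,n,x,y):
    o=cv2.resize(im[y:y+75,x:x+50],(400,600),interpolation=cv2.INTER_CUBIC)
    for p in proj(n,np.array(P)): cv2.circle(o,tuple(int(v) for v in ((p-[x,y])*8+4)),4,(0,255,0),1)
    return o
cv2.imwrite('pics/c3.png',np.hstack([c(b,'top',145,150),c(a,'scene',325,160)]))
```

```text
[0.48610065 0.28936233 0.0836067 ]
```

View pics/c3.png

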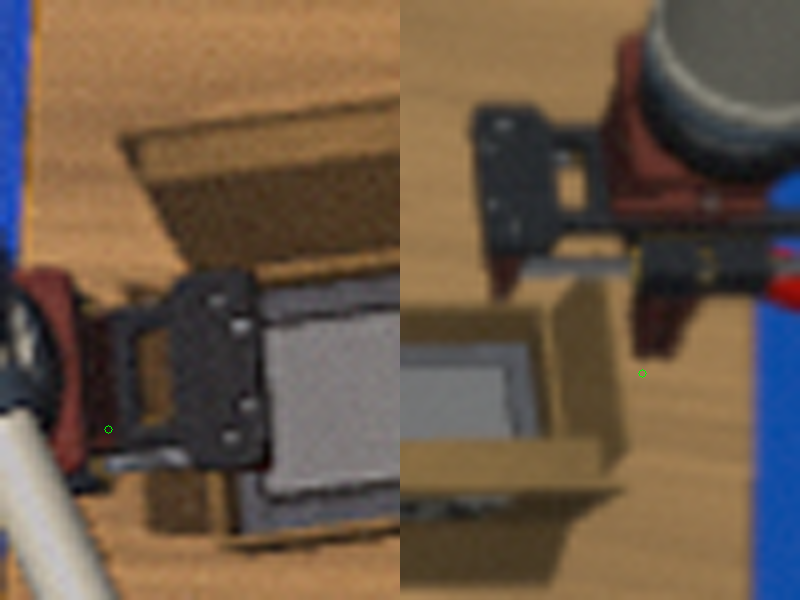

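Request:
{"fn": "send_rows", "kwargs": {
  "series": [
    [[0.001, -0.008, 0, 0, 0, 0, -1], [0.001, -0.008, 0, 0, 0, 0, -1], [0.001, -0.008, 0, 0, 0, 0, -1]]
  ]
}}

```text
time: 4.9
eef_pos: [0.4892, 0.2649, 0.0836]
tcp_rot: [-0.214, 3.134, 0.0]
wrist_force: [-0.2, 1.2, -0.8]
finger_gap: 0.0006
finger_force: 0.4
```

Request:
{"fn": "send_rows", "kwargs": {
  "series": [
    [[0.001, -0.006, 0, 0, 0, 0, -1], [0.001, -0.006, 0, 0, 0, 0, -1]]
  ]
}}

```text
time: 5.1
eef_pos: [0.4909, 0.2526, 0.0831]
tcp_rot: [0.213, -3.134, 0.0]
wrist_force: [-0.2, 0.1, 0.0]
finger_gap: 0.0004
finger_force: 0.3
```

Run:
```python
from h import *
from pl import *
b=snap('top','t3.png');a=snap('scene','s3.png');t=r.read_state()['eef_pos'];print(t)
P=[t]
def c(im,n,x,y):
    o=cv2.resize(im[y:y+75,x:x+50],(400,600),interpolation=cv2.INTER_CUBIC)
    for p in proj(n,np.array(P)): cv2.circle(o,tuple(int(v) for v in ((p-[x,y])*8+4)),4,(0,255,0),1)
    return o
cv2.imwrite('pics/c4.png',np.hstack([c(b,'top',145,150),c(a,'scene',325,160)]))
```

```text
[0.49110837 0.25229015 0.08314197]
```

View pics/c4.png

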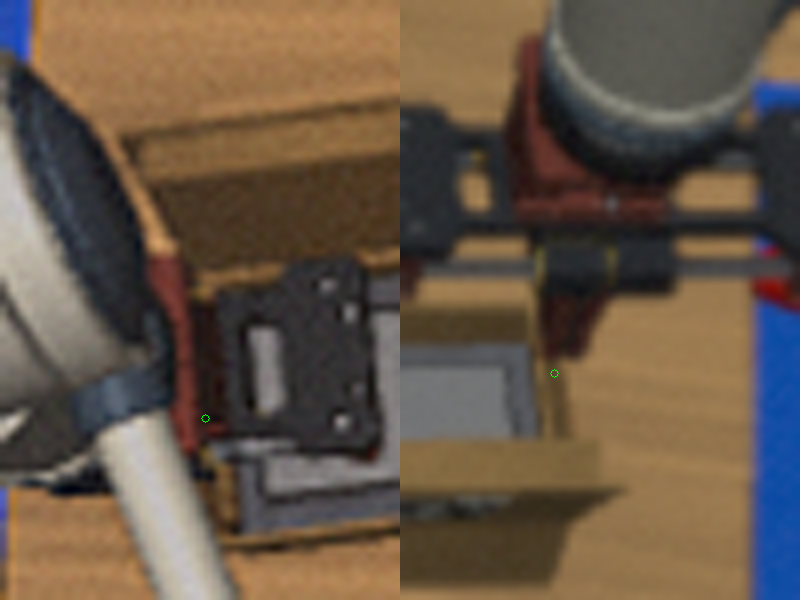

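The flap is now being pushed to about vertical, at crop (560,380). I'll carry on around the arc.

Request:
{"fn": "send_rows", "kwargs": {
  "series": [
    [[0.001, -0.007, 0, 0, 0, 0, -1], [0.001, -0.006, -0.003, 0, 0, 0, -1], [0.001, -0.004, -0.004, 0, 0, 0, -1], [0, -0.003, -0.004, 0, 0, 0, -1], [0, -0.003, -0.004, 0, 0, 0, -1], [0, -0.001, -0.002, 0, 0, 0, -1]]
  ]
}}

```text
time: 5.8
eef_pos: [0.4957, 0.2251, 0.0688]
tcp_rot: [-0.209, 3.131, -0.01]
wrist_force: [-0.9, -14.8, 14.9]
finger_gap: -0.0
finger_force: 12.0
```

Request:
{"fn": "send_rows", "kwargs": {
  "series": [
    [[0, 0, -0.002, 0, 0, 0, -1], [0, 0, -0.002, 0, 0, 0, -1], [0, 0, 0, 0, 0, 0, -1]]
  ]
}}

```text
time: 6.1
eef_pos: [0.4962, 0.2226, 0.0656]
tcp_rot: [-0.206, 3.131, -0.018]
wrist_force: [-2.7, -22.0, 17.7]
finger_gap: 0.0006
finger_force: 15.7
```

Run:
```python
from h import *
from pl import *
b=snap('top','t4.png');a=snap('scene','s4.png');t=r.read_state();print(t['eef_pos'],t['wrist_force'])
P=[t['eef_pos'],W(-.047,.036,.065),W(.047,.036,.065)]
def c(im,n,x,y):
    o=cv2.resize(im[y:y+75,x:x+50],(400,600),interpolation=cv2.INTER_CUBIC)
    for p in proj(n,np.array(P)): cv2.circle(o,tuple(int(v) for v in ((p-[x,y])*8+4)),4,(0,255,0),1)
    return o
cv2.imwrite('pics/c5.png',np.hstack([c(b,'top',155,150),c(a,'scene',310,160)]))
```

```text
[0.49616714 0.2226419  0.06564956] [ -2.20480698 -22.292686    17.27444602]
```

View pics/c5.png

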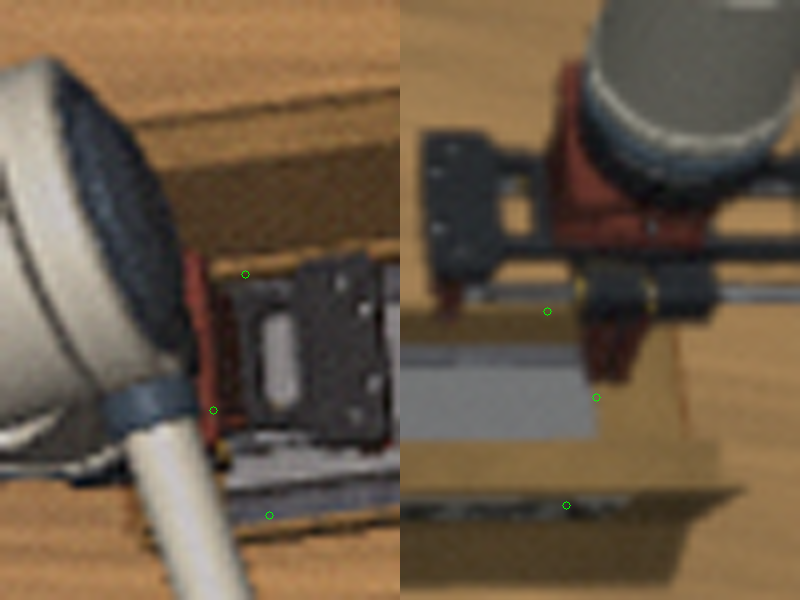

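Request:
{"fn": "send_rows", "kwargs": {
  "series": [
    [[0, 0, 0.01, 0, 0, 0, -1], [0, 0, 0.03, 0, 0, 0, -1], [0, 0, 0.04, 0, 0, 0, -1], [0.002, -0.016, 0.02, 0, 0, 0, -1], [0.005, -0.04, 0, 0, 0, 0, -1], [0.005, -0.04, 0, 0, 0, 0, -1], [0.005, -0.04, 0, 0, 0, 0, -1], [0.005, -0.04, 0, 0, 0, 0, -1], [0.005, -0.04, 0, 0, 0, 0, -1], [0, 0, -0.03, 0, 0, 0, -1], [0, 0, -0.04, 0, 0, 0, -1], [0, 0, 0, 0, 0, 0, -1]]
  ]
}}

```text
time: 7.4
eef_pos: [0.5174, 0.013, 0.0858]
tcp_rot: [0.211, -3.124, -0.002]
wrist_force: [-0.9, -0.1, -0.1]
finger_gap: 0.0006
finger_force: 0.0
```

```bash
cat > chk.py <<'E'
from h import *
from pl import *
t=r.read_state();e=t['eef_pos'];d=e[:2]-C
print('carton-frame tcp',d[0]*c+d[1]*s,-d[0]*s+d[1]*c,e[2],t['tcp_rot'],t['wrist_force'])
def samp(n,pts):
    im=r.read_camera(n); 
    for p,q in zip(pts,proj(n,np.array([W(*p) for p in pts]))):
        x,y=np.round(q).astype(int); print(n,p,im[y-1:y+2,x-1:x+2].reshape(-1,3).mean(0).round().astype(int))
E
python3 - <<'E'
from chk import *
# flap left flat: points on flap; contents (grey) for reference at x=-.03..; top & scene
for n in('top','scene'): samp(n,[(x,y,.065) for x in(-.03,-.01) for y in (.075,.06,.045,.025,-.05,-.075)])
E
```

```text
carton-frame tcp -0.011768002290091504 -0.15730418101175456 0.08580684983100981 [ 2.11468094e-01 -3.12355217e+00 -2.17816204e-03] [-0.86273349 -0.11011759 -0.08245353]
top (-0.03, 0.075, 0.065) [ 62  99 134]
top (-0.03, 0.06, 0.065) [ 59  97 132]
top (-0.03, 0.045, 0.065) [126 125 129]
top (-0.03, 0.025, 0.065) [129 129 134]
top (-0.03, -0.05, 0.065) [149 165 173]
top (-0.03, -0.075, 0.065) [75 80 88]
top (-0.01, 0.075, 0.065) [ 63 100 134]
top (-0.01, 0.06, 0.065) [ 61 101 136]
top (-0.01, 0.045, 0.065) [123 121 125]
top (-0.01, 0.025, 0.065) [122 123 128]
top (-0.01, -0.05, 0.065) [86 84 83]
top (-0.01, -0.075, 0.065) [61 55 50]
scene (-0.03, 0.075, 0.065) [ 62 101 126]
scene (-0.03, 0.06, 0.065) [ 62 102 127]
scene (-0.03, 0.045, 0.065) [68 74 80]
scene (-0.03, 0.025, 0.065) [71 77 83]
scene (-0.03, -0.05, 0.065) [68 75 80]
scene (-0.03, -0.075, 0.065) [67 75 81]
scene (-0.01, 0.075, 0.065) [ 64 106 133]
scene (-0.01, 0.06, 0.065) [ 63 103 129]
scene (-0.01, 0.045, 0.065) [116 115 114]
scene (-0.01, 0.025, 0.065) [116 115 114]
scene (-0.01, -0.05, 0.065) [117 116 115]
scene (-0.01, -0.075, 0.065) [83 81 80]
```

Run:
```python
from chk import *
for n in('top','scene'):
    im=r.read_camera(n).astype(int)
    for x in(-.03,.0,.02):
        ys=np.arange(.104,.026,-.003); q=proj(n,np.array([W(x,y,.065) for y in ys]))
        sat=[int(v[2]-v[0]) for v in (cv2.getRectSubPix(im.astype(np.uint8),(1,1),tuple(map(float,p)))[0,0].astype(int) for p in q)]
        print(n,x,' '.join(f'{y*1e3:.0f}:{k}' for y,k in zip(ys,sat)))
```

```text
carton-frame tcp -0.008697050374496985 -0.157285075870024 0.09211866604604396 [ 2.13595101e-01 -3.13237210e+00 -5.11896389e-04] [ 0.27297607 -0.27529224  1.22346304]
top -0.03 104:75 101:74 98:74 95:77 92:76 89:71 86:67 83:69 80:74 77:75 74:72 71:71 68:68 65:68 62:69 59:70 56:71 53:50 50:10 47:0 44:3 41:5 38:4 35:6 32:6 29:4
top 0.0 104:81 101:79 98:80 95:79 92:77 89:73 86:72 83:72 80:72 77:73 74:74 71:73 68:71 65:69 62:69 59:73 56:71 53:47 50:8 47:2 44:4 41:6 38:4 35:1 32:4 29:5
top 0.02 104:76 101:77 98:76 95:78 92:77 89:75 86:75 83:72 80:74 77:76 74:68 71:75 68:76 65:72 62:73 59:76 56:79 53:45 50:7 47:1 44:5 41:5 38:5 35:6 32:6 29:7
scene -0.03 104:75 101:74 98:74 95:74 92:73 89:70 86:64 83:64 80:65 77:64 74:65 71:65 68:66 65:67 62:68 59:69 56:62 53:42 50:26 47:17 44:14 41:15 38:16 35:15 32:16 29:14
scene 0.0 104:70 101:69 98:69 95:70 92:71 89:71 86:67 83:68 80:66 77:68 74:68 71:69 68:68 65:68 62:69 59:67 56:59 53:31 50:7 47:-1 44:-2 41:-2 38:-2 35:-3 32:-3 29:-2
scene 0.02 104:68 101:61 98:62 95:62 92:62 89:62 86:61 83:63 80:62 77:62 74:62 71:63 68:65 65:64 62:63 59:64 56:64 53:63 50:62 47:60 44:62 41:62 38:63 35:64 32:63 29:63
```

Run:
```python
from chk import *
e=r.read_state()['eef_pos'];im=r.read_camera('scene').astype(int)
q=proj('scene',np.array([e+[0,0,d] for d in(0,.01,.02,.03,.04)]));print(q.round(1).tolist())
x0,y0=np.round(q[0]).astype(int)
for y in range(y0-18,y0+6): print(y,' '.join(f'{im[y,x,2]:3d}' for x in range(x0-12,x0+13)))
print(x0-12)
```

```text
carton-frame tcp -0.007011524549820623 -0.15737058265423526 0.09479764040554628 [-2.14130555e-01  3.13107112e+00 -5.00168827e-04] [0.22790024 0.55587116 0.13350163]
[[271.9, 204.2], [272.0, 202.7], [272.0, 201.1], [272.1, 199.5], [272.2, 198.0]]
186  47  43  34  35  35  32  31  29  29  25  31  26  27  27  30  27  23  27  24  26  27  33  44  47  48
187 116  96  78  74  63  52  48  51  51  48  47  51  47  41  35  33  30  29  37  38  36  64  98 115 115
188 145 120  91  90  70  45  42  46  41  45  43  45  52  48  39  39  38  39  38  38  39  84 129 145 148
189 121  98  87  86  66  42  41  41  42  41  40  44  57  67  54  42  40  39  40  40  50  84 112 121 122
190 134 130 132 139 101  49  40  37  40  42  39  46  82  78  56  39  38  39  43  42  46  94 118 126 128
191  94  93  89  96  72  39  39  36  32  34  31  41  58  63  51  35  35  28  36  37  46  84  94  93  91
192 120 118  99  89  62  36  24  27  28  22  25  16  36  39  30  30  26  27  25  24  33  78 110 120 122
193 149 148 137 116  76  34  22  25  30  25  21  20  33  29  24  21  25  22  23  14  38  91 137 141 126
194 154 155 154 147 10
[... 945 characters left out ...]
 146 145 138 133 133 135 134 133 142 145 147 149 150 151 147 150 147 126
204 158 156 156 157 156 155 157 156 153 152 152 150 151 148 147 146 145 146 147 145 146 147 146 143 127
205 155 155 155 155 157 158 158 160 158 160 160 157 159 157 157 152 152 153 150 151 150 146 148 143 126
206 154 154 155 154 157 158 157 159 157 160 159 158 159 159 159 161 161 160 161 160 157 158 155 153 133
207 147 148 150 151 153 153 153 155 155 156 156 158 159 158 158 161 159 160 159 158 160 159 161 159 137
208 149 150 148 148 146 149 150 150 151 151 154 153 155 156 155 154 156 156 159 158 159 160 161 158 136
209 156 154 149 146 147 148 150 148 151 151 152 152 151 151 151 153 152 154 154 155 154 154 154 153 135
260
```

Request:
{"fn": "send_rows", "kwargs": {
  "series": [
    [[0, 0, -0.018, 0, 0, 0, -1], [0, 0, -0.018, 0, 0, 0, -1], [0, 0, 0, 0, 0, 0, -1], [-0.001, 0.01, 0, 0, 0, 0, -1], [-0.002, 0.01, 0, 0, 0, 0, -1], [-0.001, 0.01, 0, 0, 0, 0, -1], [-0.001, 0.01, 0, 0, 0, 0, -1], [-0.002, 0.01, 0, 0, 0, 0, -1], [0, 0, 0, 0, 0, 0, -1]]
  ]
}}

```text
time: 8.55
eef_pos: [0.5138, 0.0649, 0.0566]
tcp_rot: [-0.216, 3.134, 0.001]
wrist_force: [0.2, -0.1, -0.5]
finger_gap: 0.0003
finger_force: 0.0
```

Request:
{"fn": "send_rows", "kwargs": {
  "series": [
    [[-0.001, 0.01, 0, 0, 0, 0, -1], [-0.001, 0.01, 0, 0, 0, 0, -1], [0, 0, 0, 0, 0, 0, -1]]
  ]
}}

```text
time: 8.85
eef_pos: [0.5117, 0.0845, 0.056]
tcp_rot: [0.215, -3.134, -0.001]
wrist_force: [-0.5, -0.5, -0.6]
finger_gap: 0.0005
finger_force: 0.0
```

Run:
```python
from chk import *
a=snap('scene','s5.png');b=snap('top','t5.png')
im=a.astype(int)
e=r.read_state()['eef_pos']
q=proj('scene',np.array([e]));print(q.round(1).tolist());x0,y0=np.round(q[0]).astype(int)
for y in range(y0-14,y0+14): print(y,' '.join(f'{im[y,x,2]:3d}' for x in range(x0-14,x0+11)))
```

```text
carton-frame tcp -0.0076568078619473675 -0.08561421969834282 0.05603371427775937 [ 2.15105991e-01 -3.13366503e+00 -9.88941598e-04] [-0.47563624 -0.51546752 -0.6266241 ]
[[292.6, 209.8]]
196 103 101 100  97  91  89  93  98  75  45  41  40  44  40  39  47  64  55  48  40  42  41  43  39  50
197  91  93  92  92  90  88  94  95  71  45  41  38  44  38  40  47  83  70  43  39  40  41  41  35  45
198  84  85  84  88  88  89  89  91  64  35  31  31  31  32  30  43  72  57  29  27  29  27  34  29  36
199 146 146 147 146 148 149 147 128  81  34  23  28  19  25  19  30  54  44  27  27  26  23  22  26  31
200 147 151 150 153 152 154 151 131  87  54  46  39  28  16  23  29  42  36  24  35  39  33  29  30  42
201 148 147 148 147 147 146 145 142 124 113 107  85  52  45  32  32  44  41  54  68  78  82  69  59  61
202 151 153 151 153 149 150 147 146 145 141 139 104  62  48  39  39  42  53  76  93 100 106  85  73  74
203 148 149 151 150 149 150 151 152 154 152 148 110  64  50  39  37  47  56  89 103 104 112  94  82  83
204 145 145 146 145 147 147 148 150 150 153 149 108  64  47  36  48  51  67  94 10
[... 1297 characters left out ...]
 151 153 152 150 148 146 121  96 100 102 102 103 104 105 112 121 123 124 124
218 148 146 148 147 146 148 148 148 149 149 148 146 123  93  99 103 104 105 102  98 104 114 123 121 123
219 141 143 143 142 142 142 143 145 144 144 146 143 120  92  99 103 103 102  96  96 103 118 124 124 125
220 147 147 146 147 144 145 142 144 144 142 140 139 124  98  98 100 102  94  88 105 111 118 125 125 125
221 151 151 153 152 152 150 150 150 149 150 151 147 133 103  95 100  90  81  94 103 108 106 107 108 105
222 148 148 152 149 149 151 150 151 150 151 152 150 132 105  93  92  82  66  65  65  66  67  67  65  66
223 146 147 147 146 147 148 147 148 148 148 147 147 131  96  86  99  83  60  55  55  55  56  54  53  57
```

Request:
{"fn": "send_rows", "kwargs": {
  "series": [
    [[-0.001, 0.008, -0.001, 0, 0, 0, -1], [-0.001, 0.007, -0.004, 0, 0, 0, -1], [-0.001, 0.004, -0.005, 0, 0, 0, -1], [0, 0.002, -0.004, 0, 0, 0, -1], [0, 0, 0, 0, 0, 0, -1]]
  ]
}}

```text
time: 9.45
eef_pos: [0.5084, 0.1048, 0.0413]
tcp_rot: [0.214, -3.133, -0.001]
wrist_force: [-0.0, 0.2, 0.0]
finger_gap: 0.0003
finger_force: 0.0
```

Request:
{"fn": "send_rows", "kwargs": {
  "series": [
    [[0, 0, -0.002, 0, 0, 0, -1], [0, 0, -0.002, 0, 0, 0, -1], [0, 0, 0, 0, 0, 0, -1]]
  ]
}}

```text
time: 9.75
eef_pos: [0.509, 0.1043, 0.0381]
tcp_rot: [0.213, -3.134, -0.0]
wrist_force: [-0.6, 0.3, -0.1]
finger_gap: 0.0003
finger_force: 0.0
```

Request:
{"fn": "send_rows", "kwargs": {
  "series": [
    [[0, 0, -0.002, 0, 0, 0, -1], [0, 0, -0.002, 0, 0, 0, -1], [0, 0, 0, 0, 0, 0, -1]]
  ]
}}

```text
time: 10.05
eef_pos: [0.5093, 0.1043, 0.0377]
tcp_rot: [-0.213, 3.133, 0.0]
wrist_force: [-7.4, -1.2, 16.4]
finger_gap: 0.0002
finger_force: 8.4
```

```bash
cat > prof.py <<'E'
from chk import *
def prof(n,xs,ys,z=.065):
    im=r.read_camera(n)
    for x in xs:
        q=proj(n,np.array([W(x,y,z) for y in ys]))
        print(n,x,' '.join(f'{y*1e3:.0f}:{int(v[2])-int(v[0])}' for y,v in zip(ys,(cv2.getRectSubPix(im,(1,1),tuple(map(float,p)))[0,0] for p in q))))
E
python3 - <<'E'
from prof import *
for n in('top','scene'): prof(n,(-.035,-.02,.0),np.arange(-.098,-.02,.004))
E
```

```text
carton-frame tcp -0.007337094622396233 -0.06568019824789144 0.0377416279802753 [-2.13227477e-01  3.13265328e+00  2.45865207e-04] [-7.38223488 -1.17509472 16.4371475 ]
top -0.035 -98:15 -94:2 -90:7 -86:9 -82:7 -78:19 -74:50 -70:58 -66:43 -62:51 -58:67 -54:45 -50:49 -46:59 -42:61 -38:37 -34:13 -30:3 -26:6 -22:6
top -0.02 -98:-17 -94:-20 -90:-16 -86:-13 -82:-10 -78:-1 -74:7 -70:14 -66:16 -62:15 -58:13 -54:12 -50:12 -46:15 -42:13 -38:15 -34:15 -30:8 -26:14 -22:18
top 0.0 -98:21 -94:22 -90:24 -86:19 -82:18 -78:15 -74:19 -70:20 -66:19 -62:21 -58:21 -54:21 -50:20 -46:21 -42:19 -38:19 -34:22 -30:22 -26:22 -22:23
scene -0.035 -98:45 -94:41 -90:36 -86:29 -82:8 -78:0 -74:-2 -70:-1 -66:-2 -62:1 -58:19 -54:15 -50:-3 -46:-6 -42:-6 -38:-5 -34:-4 -30:2 -26:20 -22:19
scene -0.02 -98:71 -94:63 -90:50 -86:58 -82:64 -78:55 -74:34 -70:24 -66:18 -62:21 -58:29 -54:33 -50:55 -46:61 -42:61 -38:56 -34:17 -30:-1 -26:-3 -22:-4
scene 0.0 -98:71 -94:60 -90:43 -86:61 -82:66 -78:56 -74:40 -70:37 -66:37 -62:38 -58:48 -54:62 -50:67 -46:65 -42:64 -38:56 -34:25 -30:3 -26:-2 -22:-1
```

Request:
{"fn": "send_rows", "kwargs": {
  "series": [
    [[0, 0, 0.01, 0, 0, 0, -1], [0, 0, 0.03, 0, 0, 0, -1], [0, 0, 0.03, 0, 0, 0, -1], [-0.004, 0.032, 0, 0, 0, 0, -1], [-0.005, 0.034, 0, 0, 0, 0, -1], [-0.005, 0.034, 0, 0, 0, 0, -1], [-0.004, 0.032, 0, 0, 0, 0, -1], [0, 0, 0, 0, 0, 0, -1], [0, 0, -0.022, 0, 0, 0, -1], [0, 0, -0.022, 0, 0, 0, -1], [0, 0, 0, 0, 0, 0, -1]]
  ]
}}

```text
time: 11.25
eef_pos: [0.4893, 0.2348, 0.0568]
tcp_rot: [0.212, -3.129, 0.004]
wrist_force: [-1.4, -0.8, 0.4]
finger_gap: 0.0005
finger_force: 0.0
```

Request:
{"fn": "send_rows", "kwargs": {
  "series": [
    [[0, -0.003, -0.005, 0, 0, 0, -1], [0, -0.002, -0.005, 0, 0, 0, -1], [0, -0.001, -0.005, 0, 0, 0, -1], [0, 0, -0.004, 0, 0, 0, -1], [0, 0, -0.002, 0, 0, 0, -1], [0, 0, 0, 0, 0, 0, -1]]
  ]
}}

```text
time: 11.85
eef_pos: [0.4909, 0.2303, 0.0391]
tcp_rot: [0.213, -3.134, 0.0]
wrist_force: [-0.1, 0.4, -0.3]
finger_gap: 0.0008
finger_force: 0.0
```

Request:
{"fn": "send_rows", "kwargs": {
  "series": [
    [[0, 0, -0.002, 0, 0, 0, -1], [0, 0, -0.002, 0, 0, 0, -1], [0, 0, -0.001, 0, 0, 0, -1], [0, 0, 0, 0, 0, 0, -1]]
  ]
}}

```text
time: 12.25
eef_pos: [0.4913, 0.2305, 0.0376]
tcp_rot: [-0.214, 3.132, 0.001]
wrist_force: [-6.7, -3.0, 13.6]
finger_gap: 0.0005
finger_force: 7.6
```

Request:
{"fn": "send_rows", "kwargs": {
  "series": [
    [[0, 0, 0.01, 0, 0, 0, -1], [0, 0, 0.03, 0, 0, 0, -1], [0, 0, 0.04, 0, 0, 0, -1], [0, 0, 0.04, 0, 0, 0, -1], [0, 0, 0.04, 0, 0, 0, -1], [0, 0, 0.02, 0, 0, 0, -1], [0, 0, 0, 0, 0, 0, -1]]
  ]
}}

```text
time: 12.95
eef_pos: [0.4923, 0.231, 0.2186]
tcp_rot: [-0.213, 3.128, 0.004]
wrist_force: [-0.3, 0.2, -0.1]
finger_gap: 0.0004
finger_force: 0.0
```

Run:
```python
from prof import *
prof('top',(-.035,-.02),np.arange(-.098,-.02,.004))
prof('scene',(-.02,0),np.arange(-.098,-.02,.004))
for n in('top','scene'): prof(n,(-.035,-.02,0),np.arange(.098,.02,-.004))
```

```text
carton-frame tcp -0.00692203490498413 0.0621029521344665 0.21858422214256115 [-0.21335903  3.12762312  0.00358446] [-0.29107117  0.18079846 -0.10533435]
top -0.035 -98:87 -94:81 -90:46 -86:69 -82:77 -78:72 -74:73 -70:69 -66:71 -62:74 -58:73 -54:78 -50:76 -46:73 -42:70 -38:69 -34:22 -30:3 -26:5 -22:7
top -0.02 -98:85 -94:83 -90:38 -86:62 -82:77 -78:75 -74:72 -70:76 -66:74 -62:71 -58:71 -54:70 -50:75 -46:71 -42:73 -38:70 -34:26 -30:2 -26:4 -22:3
scene -0.02 -98:71 -94:65 -90:51 -86:58 -82:66 -78:68 -74:66 -70:67 -66:65 -62:65 -58:63 -54:63 -50:63 -46:64 -42:63 -38:60 -34:18 -30:-2 -26:-4 -22:-5
scene 0 -98:74 -94:60 -90:43 -86:61 -82:67 -78:64 -74:64 -70:65 -66:66 -62:69 -58:67 -54:66 -50:67 -46:67 -42:65 -38:57 -34:25 -30:2 -26:-2 -22:-4
top -0.035 98:74 94:84 90:80 86:68 82:61 78:70 74:73 70:72 66:73 62:68 58:69 54:66 50:68 46:71 42:72 38:59 34:12 30:3 26:9 22:6
top -0.02 98:89 94:87 90:81 86:76 82:72 78:69 74:73 70:70 66:71 62:68 58:72 54:73 50:75 46:72 42:78 38:58 34:8 30:2 26:4 22:3
top 0 98:28 94:-2 90:-2 86:0 82:-1 78:1 74:2 70:3 66:0 62:2 58:0 54:3 50:2 46:2 42:3 38:2 34:3 30:4 26:3 22:9
scene -0.035 98:76 94:76 90:75 86:67 82:63 78:65 74:66 70:66 66:64 62:64 58:63 54:63 50:63 46:63 42:63 38:55 34:37 30:36 26:37 22:35
scene -0.02 98:78 94:77 90:74 86:71 82:64 78:63 74:64 70:64 66:63 62:63 58:66 54:65 50:66 46:64 42:64 38:45 34:2 30:-4 26:-4 22:-4
scene 0 98:70 94:71 90:70 86:67 82:67 78:68 74:68 70:68 66:69 62:68 58:69 54:66 50:63 46:65 42:66 38:44 34:7 30:-1 26:-2 22:-3
```

Run:
```python
from pl import *
show([.4923,.231,.2186],[(.14,0,.2186)])
uw=[(-.03,.066),(-.01,.072),(.01,.074),(.025,.07),(.04,.063),(.052,.053),(.062,.042),(.069,.030),(.073,.018),(.075,.009),(.076,.004)]
print();show(W(.14,0,.2186),[(.14,0,.098)]+[(.063-u,0,.038+w) for u,w in uw])
```

```text
[0.154, -0.042, 0.0]

[0.0, 0.0, -0.121]
[-0.047, -0.006, 0.006]
[-0.019, -0.003, 0.006]
[-0.02, -0.003, 0.002]
[-0.015, -0.002, -0.004]
[-0.015, -0.002, -0.007]
[-0.012, -0.002, -0.01]
[-0.01, -0.001, -0.011]
[-0.007, -0.001, -0.012]
[-0.004, -0.0, -0.012]
[-0.002, -0.001, -0.009]
[-0.001, 0.0, -0.005]
```

Request:
{"fn": "send_rows", "kwargs": {
  "series": [
    [[0.038, -0.01, 0, 0, 0, 0, -1], [0.038, -0.01, 0, 0, 0, 0, -1], [0.038, -0.011, 0, 0, 0, 0, -1], [0.04, -0.011, 0, 0, 0, 0, -1], [0, 0, 0, 0, 0, 0, -1], [0, 0, -0.04, 0, 0, 0, -1], [0, 0, -0.04, 0, 0, 0, -1], [0, 0, -0.041, 0, 0, 0, -1], [0, 0, 0, 0, 0, 0, -1]]
  ]
}}

```text
time: 14.05
eef_pos: [0.6396, 0.1875, 0.0835]
tcp_rot: [0.213, -3.119, 0.004]
wrist_force: [-0.7, -0.1, -1.2]
finger_gap: 0.0007
finger_force: 0.0
```

Request:
{"fn": "send_rows", "kwargs": {
  "series": [
    [[-0.024, -0.003, 0.003, 0, 0, 0, -1], [-0.023, -0.003, 0.003, 0, 0, 0, -1], [-0.019, -0.003, 0.006, 0, 0, 0, -1], [-0.02, -0.003, 0.002, 0, 0, 0, -1], [-0.015, -0.002, -0.004, 0, 0, 0, -1], [-0.015, -0.002, -0.007, 0, 0, 0, -1], [-0.012, -0.002, -0.01, 0, 0, 0, -1], [-0.01, -0.001, -0.011, 0, 0, 0, -1], [-0.007, -0.001, -0.012, 0, 0, 0, -1], [-0.004, 0, -0.012, 0, 0, 0, -1], [0, 0, 0, 0, 0, 0, -1]]
  ]
}}

```text
time: 15.15
eef_pos: [0.4949, 0.1684, 0.0508]
tcp_rot: [0.214, -3.133, 0.0]
wrist_force: [0.2, 0.4, 0.4]
finger_gap: 0.0007
finger_force: 0.0
```

Request:
{"fn": "send_rows", "kwargs": {
  "series": [
    [[-0.002, -0.001, -0.006, 0, 0, 0, -1], [-0.001, 0, -0.004, 0, 0, 0, -1], [0, 0, 0, 0, 0, 0, -1]]
  ]
}}

```text
time: 15.45
eef_pos: [0.4931, 0.1673, 0.0413]
tcp_rot: [-0.213, 3.134, 0.0]
wrist_force: [0.1, 1.0, -0.3]
finger_gap: 0.0006
finger_force: 0.0
```

Request:
{"fn": "send_rows", "kwargs": {
  "series": [
    [[0, 0, -0.002, 0, 0, 0, -1], [0, 0, -0.002, 0, 0, 0, -1], [0, 0, 0, 0, 0, 0, -1]]
  ]
}}

```text
time: 15.75
eef_pos: [0.4934, 0.1674, 0.0407]
tcp_rot: [-0.213, 3.133, 0.0]
wrist_force: [-7.2, -2.5, 16.3]
finger_gap: 0.0004
finger_force: 7.7
```

Request:
{"fn": "send_rows", "kwargs": {
  "series": [
    [[0, 0, 0.01, 0, 0, 0, -1], [0, 0, 0.04, 0, 0, 0, -1], [0, 0, 0.05, 0, 0, 0, -1], [0, 0, 0.05, 0, 0, 0, -1], [0, 0, 0.05, 0, 0, 0, -1], [0, -0.02, 0, 0, 0, -2, 0], [0, -0.04, 0, 0, 0, -3, 1], [-0.002, -0.04, 0, 0, 0, -3, 1], [-0.002, -0.04, 0, 0, 0, -3, 1], [-0.002, -0.04, 0, 0, 0, -3, 1], [-0.002, -0.04, 0, 0, 0, -3, 1], [-0.002, -0.04, 0, 0, 0, -3, 1]]
  ]
}}

```text
time: 16.95
eef_pos: [0.4828, -0.0943, 0.2376]
tcp_rot: [0.337, 3.123, -0.0]
wrist_force: [1.0, -0.5, 0.3]
finger_gap: 0.0528
finger_force: 0.0
```

Request:
{"fn": "send_rows", "kwargs": {
  "series": [
    [[-0.002, -0.04, 0, 0, 0, -1, 1], [-0.002, -0.03, 0, 0, 0, 0, 1], [-0.002, -0.03, 0, 0, 0, 0, 1], [0, 0, 0, 0, 0, 0, 1], [0, 0, 0, 0, 0, 0, 1]]
  ]
}}

```text
time: 17.45
eef_pos: [0.477, -0.1929, 0.2372]
tcp_rot: [-0.363, -3.12, -0.001]
wrist_force: [-0.6, -0.3, -0.6]
finger_gap: 0.0875
finger_force: 0.0
```

Run:
```python
from chk import *
a=snap('scene','s6.png');b=snap('top','t6.png');e=r.read_state()
print(e['eef_pos'],e['tcp_rot'],e['joint_positions'].round(2),e['finger_gap'])
o=cv2.resize(a[90:240,120:320],(800,600),interpolation=cv2.INTER_CUBIC)
cv2.imwrite('pics/c6.png',o)
w=e['tcp_rot'];ph=2*np.arctan2(w[1],w[0])-np.pi/2;y=np.array([np.cos(ph),np.sin(ph),0]);print(np.degrees(ph)%180)
for dz in(0,.027):
  P=[e['eef_pos']+[0,0,dz]+k*.05*y for k in(-1,1)]; print(dz,((proj('scene',np.array(P))-[120,90]+.5)*4).round().tolist())
# lid shut check: label corners
print('label', proj('top',np.array([W(x,y,.068) for x,y in((0,0),(.03,.045),(-.03,-.045))])).round().tolist())
for n in ('top','scene'): samp(n,[(x,y,.068) for x,y in((0,0),(.025,.04),(-.025,.04),(-.025,-.04),(.025,-.04),(.045,0),(-.045,0),(-.045,.08),(-.045,-.08))])
```

```text
carton-frame tcp -0.07983012679688793 -0.35571959913648526 0.2372246972140632 [-3.63482554e-01 -3.12010997e+00 -1.04729196e-03] [-0.56089087 -0.29352669 -0.60386601]
[ 0.47720445 -0.19185273  0.2375059 ] [3.60064644e-01 3.12068639e+00 5.92418887e-04] [-0.45 -0.13  1.37  0.    1.9  -1.79] 0.08739628666767686
76.83663810996559
0 [[302.0, 269.0], [419.0, 305.0]]
0.027 [[298.0, 248.0], [416.0, 285.0]]
label [[198.0, 197.0], [183.0, 189.0], [214.0, 205.0]]
top (0, 0, 0.068) [142 147 154]
top (0.025, 0.04, 0.068) [142 149 156]
top (-0.025, 0.04, 0.068) [147 152 157]
top (-0.025, -0.04, 0.068) [127 136 144]
top (0.025, -0.04, 0.068) [130 140 148]
top (0.045, 0, 0.068) [ 59 100 135]
top (-0.045, 0, 0.068) [ 59 100 135]
top (-0.045, 0.08, 0.068) [ 58  94 129]
top (-0.045, -0.08, 0.068) [ 60 100 137]
scene (0, 0, 0.068) [126 130 129]
scene (0.025, 0.04, 0.068) [129 135 135]
scene (-0.025, 0.04, 0.068) [124 135 137]
scene (-0.025, -0.04, 0.068) [110 122 129]
scene (0.025, -0.04, 0.068) [112 128 137]
scene (0.045, 0, 0.068) [ 65 105 131]
scene (-0.045, 0, 0.068) [ 66 106 132]
scene (-0.045, 0.08, 0.068) [ 64 102 128]
scene (-0.045, -0.08, 0.068) [ 64 102 127]
```

View pics/c6.png

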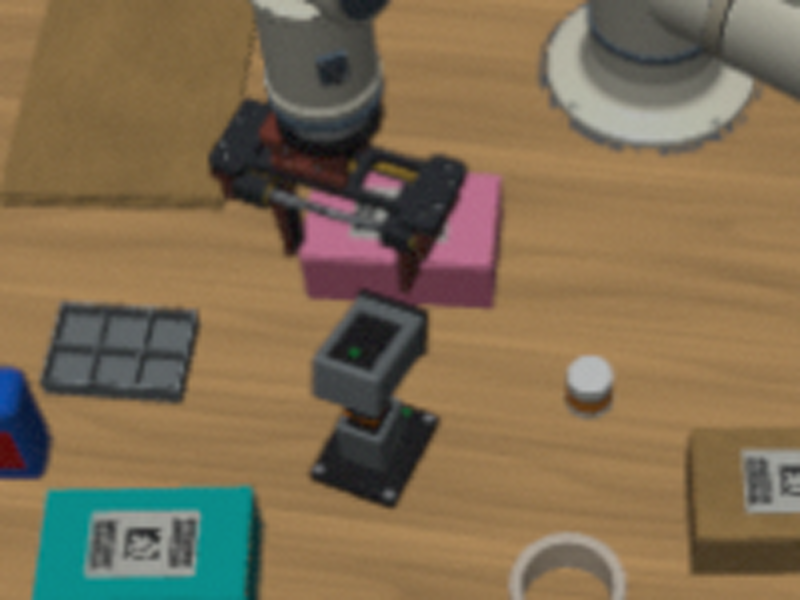

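The lid is shut with the label up, at crop (770,480). The open fingertips, at (290,253) and (410,285), straddle the scanner head at (370,345). Now I descend and grip.

Request:
{"fn": "send_rows", "kwargs": {
  "series": [
    [[0, -0.001, -0.03, 0, 0, 0, 1], [0, 0, -0.03, 0, 0, 0, 1], [0, 0, -0.03, 0, 0, 0, 1], [0, 0, -0.03, 0, 0, 0, 1], [0, 0, -0.02, 0, 0, 0, 1], [0, 0, 0, 0, 0, 0, 1]]
  ]
}}

```text
time: 18.25
eef_pos: [0.4754, -0.1919, 0.0939]
tcp_rot: [-0.358, -3.115, -0.003]
wrist_force: [-0.2, -0.2, 0.0]
finger_gap: 0.0877
finger_force: 0.0
```

Request:
{"fn": "send_rows", "kwargs": {
  "series": [
    [[0, 0, 0, 0, 0, 0, 0.6], [0, 0, 0, 0, 0, 0, 0.5], [0, 0, 0, 0, 0, 0, 0.4], [0, 0, 0, 0, 0, 0, 0.2], [0, 0, 0, 0, 0, 0, -1], [0, 0, 0, 0, 0, 0, -1], [0, 0, 0, 0, 0, 0, -1]]
  ],
  "squeeze": 15
}}

```text
time: 18.95
eef_pos: [0.4777, -0.1939, 0.0988]
tcp_rot: [0.361, 3.118, -0.001]
wrist_force: [-0.5, 1.3, 6.4]
finger_gap: 0.062
finger_force: 14.9
```

Request:
{"fn": "send_rows", "kwargs": {
  "series": [
    [[0, 0, 0, 0, 0, 0, -1], [0, 0, 0, 0, 0, 0, -1], [0, 0, 0.005, 0, 0, 0, -1], [0, 0, 0.01, 0, 0, 0, -1], [0, 0, 0.015, 0, 0, 0, -1], [0, 0, 0.02, 0, 0, 0, -1], [0, 0, 0.02, 0, 0, 0, -1], [0, 0, 0.02, 0, 0, 0, -1], [0, 0, 0.02, 0, 0, 0, -1], [0, 0, 0.02, 0, 0, 0, -1], [0, 0, 0.02, 0, 0, 0, -1], [0, 0, 0, 0, 0, 0, -1]]
  ],
  "squeeze": 45
}}

```text
time: 20.15
eef_pos: [0.4777, -0.1941, 0.2516]
tcp_rot: [0.361, 3.115, -0.003]
wrist_force: [-0.4, 0.2, -1.7]
finger_gap: 0.0621
finger_force: 44.7
```

```bash
cat > fin.py <<'E'
from h import *
from scipy.spatial.transform import Rotation as R
from pl import W
e=r.read_state()
print(e['eef_pos'],e['tcp_rot'],e['joint_positions'].round(2),e['wrist_force'],e['finger_gap'],e['finger_force'])
# scanner in tcp at grasp
Rg=R.from_rotvec([.361,3.118,-.001]); pg=np.array([.4777,-.1939,.0988])
yaw=np.arctan2(*(Rg.apply([0,1,0])[[1,0]]))-np.pi/2
if abs(yaw)>1.57: yaw-=np.sign(yaw)*np.pi
Rs=R.from_euler('z',yaw); head=np.array([.477,-.194,.136])
hl=Rg.inv().apply(head-pg); look_l=Rg.inv().apply(Rs.apply([-np.cos(np.radians(15)),0,-np.sin(np.radians(15))]))
Rc=R.from_rotvec(e['tcp_rot']); hc=e['eef_pos']+Rc.apply(hl); lk=Rc.apply(look_l)
win=hc+.053*lk; code=W(0,0,.068)
t=(code[2]-win[2])/lk[2]; hit=win+t*lk
hb=hc+Rc.apply(Rg.inv().apply(Rs.apply([.012,0,-.122])))
print('yaw',np.degrees(yaw),'head',hc,'win',win,'look down deg',np.degrees(np.arcsin(-lk[2])),'dist',t,'miss',hit-code,'handle end',hb,'lookaz',np.degrees(np.arctan2(lk[1],lk[0])))
E
python3 fin.py
```

```text
[ 0.47770864 -0.1941151   0.25159511] [ 0.36084001  3.11535375 -0.00323686] [-0.45 -0.12  1.34 -0.    1.92 -1.79] [-0.35366814  0.21153763 -1.70275123] 0.062088098711764135 44.74768102169037
yaw -13.208551212198797 head [ 0.47691697 -0.19415098  0.28879339] win [ 0.42711233 -0.1824724   0.27493309] look down deg 15.159972255128437 dist 0.7912859375340635 miss [-0.82406725 -0.17851202  0.        ] handle end [ 0.4888998  -0.19710407  0.16682744] lookaz 166.80326015965628
```

```bash
cat >> fin.py <<'E'
if __name__=='__main__' and len(__import__('sys').argv)>1:
    Rt=R.from_rotvec(np.radians(52)*np.array([.2588,-.9659,0]))*R.from_euler('z',28,degrees=True)*Rc
    l=Rt.apply(look_l); w=code-.10*l; h_=w-.053*l; p=h_-Rt.apply(hl)
    hb=h_+Rt.apply(Rg.inv().apply(Rs.apply([.012,0,-.122])))
    print('target tcp',p,'delta',p-e['eef_pos'],'look',l,'head',h_,'hb',hb)
E
python3 fin.py 1
```

```text
[ 0.47770864 -0.1941151   0.25159511] [ 0.36084001  3.11535375 -0.00323686] [-0.45 -0.12  1.34 -0.    1.92 -1.79] [-0.35366814  0.21153763 -1.70275123] 0.062088098711764135 44.74768102169037
yaw -13.208551212198797 head [ 0.47691697 -0.19415098  0.28879339] win [ 0.42711233 -0.1824724   0.27493309] look down deg 15.159972255128437 dist 0.7912859375340635 miss [-0.82406725 -0.17851202  0.        ] handle end [ 0.4888998  -0.19710407  0.16682744] lookaz 166.80326015965628
target tcp [0.59381107 0.1931965  0.18670045] delta [ 0.11610243  0.3873116  -0.06489466] look [-0.37581009 -0.09727384 -0.92157722] head [0.56509894 0.1852829  0.20900132] hb [0.66531856 0.21194729 0.14363283]
```

Request:
{"fn": "send_rows", "kwargs": {
  "series": [
    [[0.004, 0.015, 0, 0, 0, 1, -1], [0.008, 0.028, 0, 0, 0, 2, -1], [0.01, 0.035, 0, 0, 0, 2.5, -1], [0.01, 0.035, 0, 0, 0, 2.5, -1], [0.01, 0.035, 0, 0, 0, 2.5, -1], [0.01, 0.035, 0, 0, 0, 2.5, -1], [0.01, 0.035, 0, 0, 0, 2.5, -1], [0.01, 0.035, 0, 0, 0, 2.5, -1], [0.01, 0.035, 0, 0, 0, 2.5, -1], [0.01, 0.035, 0, 0, 0, 2.5, -1], [0.01, 0.034, 0, 0, 0, 2.5, -1], [0.008, 0.02, 0, 0, 0, 2, -1]]
  ]
}}

```text
time: 21.35
eef_pos: [0.586, 0.187, 0.2451]
tcp_rot: [0.398, -3.113, -0.001]
wrist_force: [-0.4, -1.1, -0.8]
finger_gap: 0.0618
finger_force: 44.7
```

Request:
{"fn": "send_rows", "kwargs": {
  "series": [
    [[0.006, 0.01, 0, 0, 0, 1, -1], [0, 0, 0, 1, -3.5, 0, -1], [0, 0, 0, 1.7, -6.3, 0, -1], [0, 0, 0, 1.7, -6.3, 0, -1], [0, 0, 0, 1.7, -6.3, 0, -1], [0, 0, 0, 1.7, -6.3, 0, -1], [0, 0, 0, 1.7, -6.3, 0, -1], [0, 0, 0, 1.7, -6.3, 0, -1], [0, 0, 0, 1.7, -6.3, 0, -1], [0, 0, 0, 0.5, -2.5, 0, -1], [0, 0, 0, 0, 0, 0, -1], [0, 0, 0, 0, 0, 0, -1]]
  ]
}}

```text
time: 22.55
eef_pos: [0.5926, 0.1931, 0.2469]
tcp_rot: [-0.3, 2.221, 0.139]
wrist_force: [-0.2, 0.1, -1.0]
finger_gap: 0.0617
finger_force: 44.7
```

```bash
python3 fin.py
```

```text
[0.59259843 0.19314901 0.24694712] [-0.30000902  2.22146052  0.13890089] [ 0.26 -0.7   2.03  0.    0.9  -1.58] [-0.18468199  0.09414726 -0.98707188] 0.06166814489127853 44.74924385547638
yaw -13.208551212198797 head [0.56411435 0.18522008 0.26953317] win [0.54387629 0.17946253 0.22088883] look down deg 66.60909039217925 dist 0.1665786621965534 miss [-0.02733183 -0.00903342  0.        ] handle end [0.66363765 0.21205272 0.20317714] lookaz -164.1194146528798
```

Request:
{"fn": "send_rows", "kwargs": {
  "series": [
    [[0, 0, -0.01, 0, 0, 0, -1], [0, 0, -0.01, 0, 0, 0, -1], [0, 0.001, -0.01, 0, 0, 0, -1], [0.001, 0.001, -0.01, 0, 0, 0, -1], [0, 0, -0.01, 0, 0, 0, -1], [0, 0, -0.01, 0, 0, 0, -1], [0, 0, 0, 0, 0, 0, -1], [0, 0, 0, 0, 0, 0, -1]]
  ]
}}

```text
time: 23.35
eef_pos: [0.594, 0.1953, 0.1871]
tcp_rot: [-0.3, 2.22, 0.139]
wrist_force: [0.2, -0.3, -1.2]
finger_gap: 0.0621
finger_force: 44.7
```

```bash
python3 fin.py
python3 - <<'E'
from fin import *
a=snap('scene','s7.png');b=snap('top','t7.png')
loc=lambda v: hc+Rc.apply(Rg.inv().apply(Rs.apply(v)))
M=R.from_euler('y',-15,degrees=True)
H=[M.apply([x,y,z]) for x,y,z in((.045,.031,.023),(.045,-.031,.023),(-.053,.033,.02),(-.053,-.033,.02),(.045,.031,-.023),(.045,-.031,-.023))]+[np.array([.012+i,j,-.122]) for i in(-.017,.017) for j in(-.015,.015)]
P=np.array([loc(v) for v in H]+[code,win])
def c(im,n):
    q=proj(n,P); x,y=(q.mean(0)-[33,50]).astype(int); o=cv2.resize(im[y:y+100,x:x+66],(400,600),interpolation=2)
    for p,k in zip(q,[(0,255,0)]*6+[(255,255,0)]*4+[(0,0,255),(255,0,255)]): cv2.circle(o,tuple(int(v) for v in ((p-[x,y]+.5)*6)),3,k,1)
    return o
cv2.imwrite('pics/c7.png',np.hstack([c(b,'top'),c(a,'scene')]))
E
```

```text
[0.59397643 0.19531478 0.18713466] [-0.30006833  2.22004465  0.1390461 ] [ 0.26 -0.69  2.13 -0.    0.8  -1.57] [ 0.23462849 -0.28821235 -1.20406355] 0.062110089342969986 44.749131202697754
yaw -13.208551212198797 head [0.56546275 0.18737487 0.20967944] win [0.54529252 0.1816268  0.16100582] look down deg 66.68897404154298 dist 0.10127268443622306 miss [-0.00084887  0.00024337  0.        ] handle end [0.66507242 0.21424255 0.14346735] lookaz -164.0936376032026
[0.59397643 0.19531478 0.18713466] [-0.30006833  2.22004465  0.1390461 ] [ 0.26 -0.69  2.13 -0.    0.8  -1.57] [ 0.23462849 -0.28821235 -1.20406355] 0.062110089342969986 44.749131202697754
yaw -13.208551212198797 head [0.56546275 0.18737487 0.20967944] win [0.54529252 0.1816268  0.16100582] look down deg 66.68897404154298 dist 0.10127268443622306 miss [-0.00084887  0.00024337  0.        ] handle end [0.66507242 0.21424255 0.14346735] lookaz -164.0936376032026
```

View pics/c7.png

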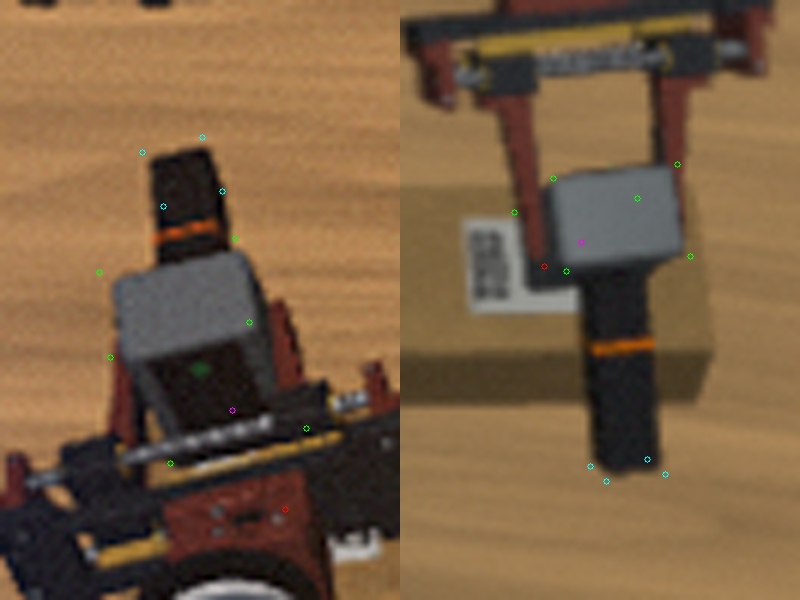

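Run:
```python
from h import *
from pl import W
for n,f in(('top','t6'),('scene','s6')):
    im=cv2.imread(f'pics/{f}.png').astype(int); q=proj(n,np.array([W(x,y,.068) for x,y in((-.04,-.06),(.04,-.06),(.04,.06),(-.04,.06))]))
    m=np.zeros(im.shape[:2],np.uint8);cv2.fillPoly(m,[q.round().astype(np.int32)],1)
    g=((im[...,2]-im[...,0])<35)&(m>0)
    (cx,cy),wh,a=cv2.minAreaRect(np.argwhere(g)[:,::-1].astype(np.float32))
    print(n,cx,cy,wh,a,'minus pred',np.array([cx,cy])-proj(n,W(0,0,.068))[0],unproj(n,[[cx,cy]],.068),W(0,0,.068))
```

```text
top 197.5615692138672 197.49232482910156 (19.225383758544922, 29.272197723388672) 82.87498474121094 minus pred [-0.50735045  0.15676791] [[0.50708947 0.1719492  0.068     ]] [0.5076 0.1704 0.068 ]
scene 319.0 209.5 (15.0, 28.0) 90.0 minus pred [ 0.44376395 -0.44353173] [[0.50568593 0.17177462 0.068     ]] [0.5076 0.1704 0.068 ]
```

The scanner sits about 3–4 mm toward −y of my prediction. The label centre is at y≈0.172, so I nudge +y and hand the job in.

Request:
{"fn": "send_rows", "kwargs": {
  "series": [
    [[0.001, 0.003, 0, 0, 0, 0, -1], [0, 0.002, 0, 0, 0, 0, -1], [0, 0, 0, 0, 0, 0, -1], [0, 0, 0, 0, 0, 0, -1], [0, 0, 0, 0, 0, 0, -1], [0, 0, 0, 0, 0, 0, -1], [0, 0, 0, 0, 0, 0, -1], [0, 0, 0, 0, 0, 0, -1]]
  ]
}}

```text
time: 24.25
eef_pos: [0.595, 0.2003, 0.1873]
tcp_rot: [-0.3, 2.22, 0.139]
wrist_force: [0.4, -0.2, -1.4]
finger_gap: 0.0621
finger_force: 44.7
```

```bash
python3 -c "
from workcell import r
s=r.read_state();print(s['eef_pos'],s['dq'].round(3),s['wrist_force'],s['finger_force']);print(r.close_job())"
```

```text
[0.59500398 0.20025879 0.18734252] [ 0.001 -0.    -0.001  0.    -0.001 -0.001] [ 0.44697092 -0.24203746 -1.38451101] 44.74928140640259
the job is handed in; nothing more can be done
None
```

I handed the job in at about 24 s: both flaps are flat, the lid is shut, and the arm is holding the scanner steady about 10 cm from the label's code, looking about 67° down (aim and distance computed from fitted poses).

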